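# Dock the slide tray and turn its flag over

## Task

Two docks for slide trays stand side by side, and one of them has a slide tray sticking out of its mouth. Push that tray fully home against the back stop with your fingertips, then turn that dock's hinged flag right over from behind, so that it comes to rest leaning down over the mouth and shows its solid disc instead of the open ring. Only push: do not pick up or lift the tray, and leave the empty dock's flag and the things standing around alone.

Things in the scene. Friction and masses are not known exactly. Their poses are not given: they have to be found in the camera images.
- dock_a: The dock that holds the tray, left or right one: fixed grey plastic, 160 mm long (x), 104 wide (y). Origin: centre of its underside, on the worktop; x points from the mouth to the back stop (yaw -0.2 to 0.3 rad), z up. Floor 4 mm thick, x = -77 to +83 mm; channel 92 mm wide between 25 mm high rails. Cheeks up to 65 mm high at x = -38 to -12, y = +-46 to +-52 carry the flag's pivot.
- dock_b: The empty dock, same make and axes as dock_a, with its flag showing the ring. To be left as it is.
- dock_a_stop (a point): Middle of the back stop's face in dock_a, at floor level: x = +75, y = 0, z = 4 mm in dock_a's frame. The stop is 21 mm high above it; the tray's far wall rests against it when home.
- tray: Loose shallow slide tray, 120 x 88 x 18 mm (x, y, z, axes as the dock's), 50 to 100 g, lying flat on the dock's floor with 2 mm play each side. Origin: centre of its underside, 4 mm above the worktop. Front wall face at x = -60 mm of its own frame, 18 mm high. Fully home its origin is at x = +15 mm in dock_a's frame; it starts 25 to 50 mm farther out.
- flag_a (a joint): Hinge of dock_a's flag, rad. 0 = as found, leaning back over the tray, 50 degrees above level, open ring towards the mouth; 3.14 = turned over, hanging forward and down over the mouth at 50 degrees, solid disc showing. Upright at 0.70. Swings freely with slight damping and falls to either side by its own weight (40 to 65 g); stops at both ends.
- flag_a_pivot (a point): Centre of the pivot line of dock_a's flag: at x = -25, y = 0, z = 52 mm in dock_a's frame; the pivot runs along the dock's y.
- flag_a_edge (a point): Middle of the free edge of dock_a's flag, 58 mm from the pivot line; the flag is a white plate 78 mm wide along the pivot and 3 mm thick, with a 5 mm thick rounded free edge. At joint 0 it lies at x = +12, z = 96 mm in dock_a's frame, at 3.14 at x = -62, z = 8 mm.
- flag_b (a joint): Hinge of the empty dock's flag, same meaning; starts at 0 and shall stay there.
- oil_bottle: Bystander: small amber dropper bottle, 25 mm across, 62 mm high, standing behind the docks. Origin: centre of its underside.
- jar: Bystander: glass staining jar, 58 mm across, 83 mm high, standing behind the docks. Origin: centre of its underside.
- stain_bottle: Bystander: small reagent bottle with white cap, 38 mm across, 88 mm high, standing left of the docks. Origin: centre of its underside.
- timer: Bystander: white lab timer, 64 x 66 x 20 mm, lying in front of the microscope. Origin: centre of its underside.
There are look-alikes about, which are no part of the job. Leave any purple look-alike of the dock_a alone. There is more than one size of the tray; the one meant has the size given above.

How it is judged:
By the outcome, as a careful person would: the job done as asked, in the order asked, and still so for the second after the job is handed in, with the robot touching nothing.
It also fails if it takes over 45 s, if anything falls off the work surface, if the arm or the gripper's body presses on something with over 40 N, if the wrist force passes 120 N, or if a joint passes its speed limit or range.

## Robot

A 6-joint arm with a two-finger parallel gripper is mounted at the origin on a cart in front of the work surface, level with it; the furniture and walls round the work are solid. World frame = base frame: x ahead of the robot, y to its left, z up, the work surface at z = 0. Lengths are in m, angles in rad, forces in N, time in s.
With the tool pointing down it reaches from about 0.275 to 0.825 m from the base axis. Payload 5.2 kg.
Tool frame: the origin (TCP) lies midway between the tips of the shut fingers; the grasp point (between the pads) lies 19 mm behind it; z points along the fingers, y is the line along which they close (so a half turn about z gives the same grasp; the last joint's range is limited). The gripper opens to 93 mm and grips with 3 to 60 N. Pads are 15 mm wide; open, the fingers measure 128 mm over their backs; the gripper's body (75 mm by 188 mm) begins 65 mm behind the grasp point.
Start: joints at [1.063, 0.259, 1.535, -0, 1.348, -0.203], TCP at [0.165, 0.525, 0.219] pointing down, gripper open.
Joint ranges: [-3.14, 3.14], [-0.91, 2.08], [0.19, 2.58], [-1.22, 4.36], [0.22, 2.71], [-3.12, 3.12]. Speed limits (rad/s): [2.57, 2.57, 3.14, 3.14, 3.14, 3.14].

## Interface

Orientations are given as [roll, pitch, yaw] about the fixed x, y, z axes, in that order (R = Rz(yaw) Ry(pitch) Rx(roll)).
In Python, from bench import state, capture, order gives the robot as it stands. The module is installed in compiled form; this text tells all that it offers.
- The arm moves only by the tool drive_tool, never from a script. Its argument "steps" is a list of rows, each an object with "slide": the shift along the world's x, y, z in mm, a list of three; "twist": the turn, a rotation vector about the world's x, y, z in rad, a list of three; "grip": the finger opening in mm, from 0 to 93. A call has exactly 5 rows; each row shifts and turns the commanded pose from where the row before left it; what a row does not reach is not made up. A row lasts 1/12 s, in which the tool goes at most 41.7 mm and 7.16 degrees, less where a joint would pass 70% of its speed; a pose out of reach is approached as far as the arm can. A call is refused whole if a number of a shift passes 41.7 or a number of a turn 0.125, either way. A call with a gripper value outside its range is refused whole. The fingers move at their own pace and stop on an object; "grip_force" is the grip in N (left out, the last holds). Time passes only in rows, so rows that do not move let the fingers close, or fill a call up. It gives the time, the measured TCP pose, the force, the opening and the grip force at its end, in the units of the state.
- state(): the state, without advancing time (a new reading comes with each control period).
- capture(name): name is "scene" or "top"; returns a dict with "frame" (384x512x3 uint8, red, green, blue), "camera_matrix" (3x3 intrinsics, pixels), "rvec" (rotation vector, rad) and "tvec" (3), from world to camera coordinates, as OpenCV has them. Camera axes: x right, y down, z forward; pixel columns grow to the right and rows downward; lengths in m; the calibration is good to about 2 mm. A picture is of the moment at which its call begins. There is no depth.
- order.finish_job(): hands the job in; it is judged then, once.
The state is a dict: "t": time; "joints": joint angles; "joint_vel": joint speeds; "tau": joint torques, N m; "tool_pos": TCP position; "eef_rot": TCP orientation; "ft_force": force on the tool from outside, world axes, zero at the start; "wrist_torque": the same for the moment, N m; "gripper_width": finger opening in m; "grasp_force": force on a finger pad.
Only numpy, scipy, OpenCV 4.12 (cv2) and the standard library are available. Lean on these libraries where they do the work, as an engineer would, in place of code of your own. Each camera call takes 0.05 s, during which the arm holds its last target. There are 200 camera calls.

## Working session

There is one attempt and no reset: what is moved stays moved. The work goes in short steps, Python scripts to look and compute and a tool call to move; the robot and the scene stay as the last step left them, time stands still between calls to the robot, and variables do not carry over. Pictures are saved under pics/ and viewed, at most 10 in all, crops included, and the job is handed in when it is done.

Besides the shell and the picture viewer there is one more tool, called after "Request:" by a JSON object that holds its "api" and its "payload", one argument or row to a line. drive_tool: Moves the arm, as the interface text tells. Its arguments: {"type":"object","properties":{"steps":{"type":"array"},"grip_force":{"type":"number"}},"required":["steps"]}

```bash
mkdir -p pics; cat > h.py <<'E'
import numpy as np, cv2
from bench import state, capture, order
def cam(n):
    c=capture(n); R=cv2.Rodrigues(np.array(c['rvec'],float))[0]
    return c['frame'],np.array(c['camera_matrix']),R,np.array(c['tvec'],float).ravel()
def ray(c,u,v,z):
    _,K,R,t=c; d=R.T@np.linalg.inv(K)@np.array([u,v,1.]); o=-R.T@t
    return o+d*(z-o[2])/d[2]
def proj(c,p):
    _,K,R,t=c; q=K@(R@np.array(p)+t); return q[:2]/q[2]
E
python3 - <<'E'
from h import *
for n in('scene','top'):
    c=cam(n); cv2.imwrite(f'pics/{n}0.png',cv2.resize(c[0][:,:,::-1],(800,600),interpolation=cv2.INTER_CUBIC))
    print(n,(-c[2].T@c[3]).round(3),c[1][0,0])
s=state();print(s)
E
```

```text
scene [-0.168 -0.74   0.605] 417.4233789374404
top [0.446 0.21  1.177] 369.3340610650635
{'t': 0.1, 'joints': array([ 1.06321480e+00,  2.59271106e-01,  1.53596820e+00,  1.53189831e-05,
        1.34798478e+00, -2.02812177e-01]), 'joint_vel': array([ 0.00021285, -0.00175171, -0.00035022,  0.00044839, -0.00301437,
       -0.00044724]), 'tau': array([ 3.22873573e-03, -4.38206506e+01, -2.84645712e+01,  7.22897099e-02,
        3.61056975e-02, -2.90648597e-05]), 'tool_pos': array([0.16477856, 0.5242285 , 0.21790248]), 'eef_rot': array([-3.13999766e+00, -3.43239905e-04,  2.83681963e+00]), 'ft_force': array([ 0.11516474, -0.02965081,  0.87975499]), 'wrist_torque': array([ 0.01986739, -0.0170702 ,  0.00904383]), 'grasp_force': 0.0, 'gripper_width': 0.09277076378816383}
```

View pics/scene0.png

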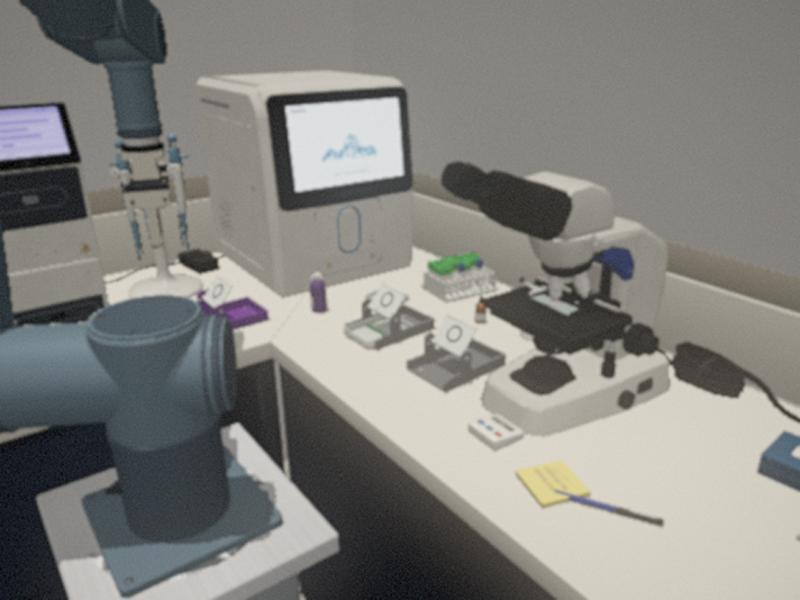

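View pics/top0.png

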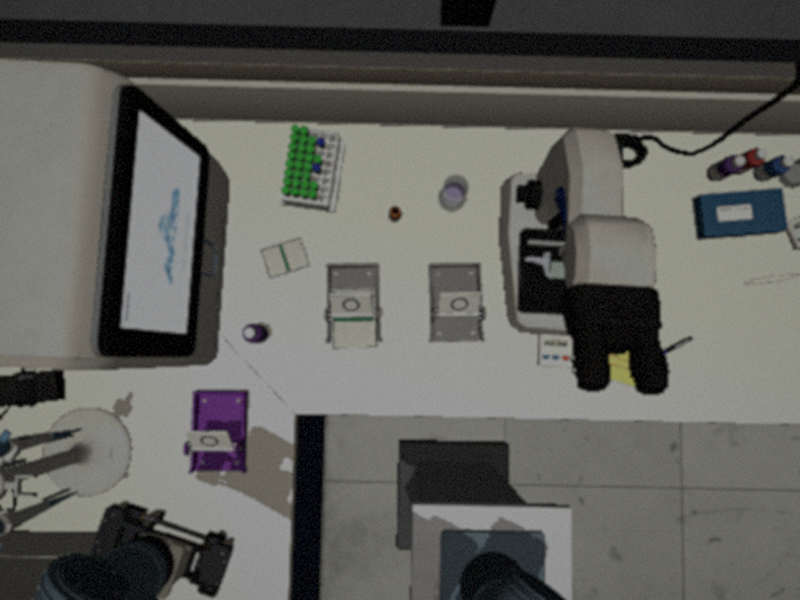

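The scene view shows the docks at about (388,325) and (455,360). In the top view the left dock at (353,305) holds the tray, which sticks out toward the robot at (355,335). The empty dock is at (456,302) and a loose look-alike tray at (285,257). The purple dock stands apart.

```bash
python3 - <<'E'
from h import *
c=cam('top'); f=c[0]
# dock_a neighborhood in raw px (x0.64)
x0,y0,x1,y1=195,155,320,235
cr=f[y0:y1,x0:x1]
cv2.imwrite('pics/crop1.png',cv2.resize(cr[:,:,::-1],None,fx=6,fy=6,interpolation=cv2.INTER_CUBIC))
g=cr.astype(int); m=((g.max(2)<150)).astype(np.uint8)
n,l,st,ce=cv2.connectedComponentsWithStats(m)
for i in range(1,n):
    if st[i,4]>150:
        cs,_=cv2.findContours((l==i).astype(np.uint8),cv2.RETR_EXTERNAL,cv2.CHAIN_APPROX_NONE)
        print(st[i]+np.array([x0,y0,0,0,0]),cv2.minAreaRect(cs[0]+np.array([x0,y0])))
print(g[40,::4].tolist())
c2=cam('scene'); cv2.imwrite('pics/crop2.png',cv2.resize(c2[0][175:255,210:335,::-1],None,fx=6,fy=6,interpolation=cv2.INTER_CUBIC))
E
```

```text
[ 273  166   40   55 1951] ((292.5, 193.0), (39.0, 54.0), 0.0)
[ 206  167   40   58 2082] ((225.5, 195.5), (57.0, 39.0), 90.0)
[[153, 154, 149], [154, 153, 151], [152, 151, 148], [148, 149, 144], [84, 82, 77], [131, 128, 120], [87, 88, 82], [133, 133, 121], [124, 123, 114], [128, 127, 118], [133, 128, 124], [111, 108, 104], [132, 129, 127], [154, 154, 147], [152, 154, 145], [154, 153, 147], [148, 149, 140], [150, 152, 146], [154, 155, 149], [153, 152, 147], [101, 100, 95], [90, 87, 85], [135, 132, 125], [122, 119, 112], [128, 128, 119], [134, 132, 124], [99, 98, 92], [134, 132, 124], [96, 98, 91], [150, 150, 140], [149, 150, 140], [151, 151, 143]]
```

View pics/crop1.png

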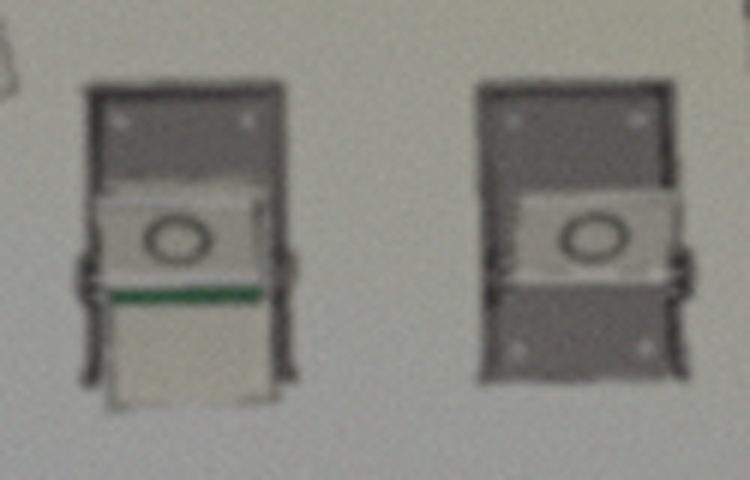

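View pics/crop2.png

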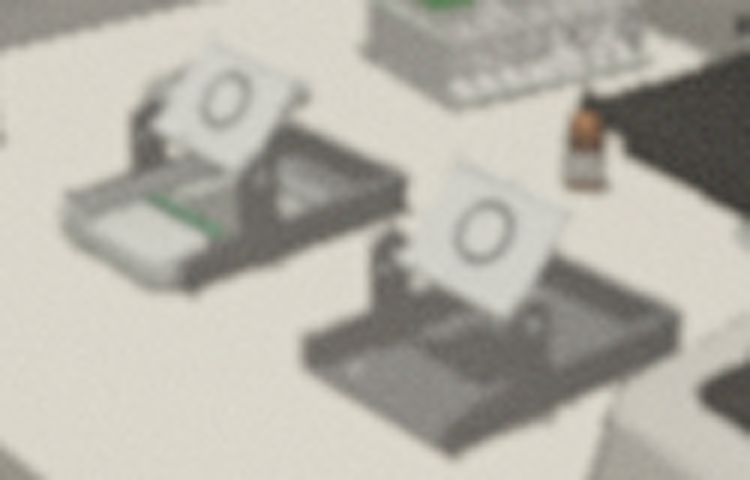

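Both crops agree. In crop1, dock A's rail-top back corners are at (88,83) and (284,83) and its rail front ends at (85,383) and (295,380). The tray front runs from (108,408) to (280,400), and the flag's free edge is at about y=185.

```bash
python3 - <<'E'
from h import *
c=cam('top')
def P(u,v,z,o=(195,155)): return (ray(c,o[0]+(u+.5)/6-.5,o[1]+(v+.5)/6-.5,z)*1000).round(1)
for nm,u,v,z in [('backL',88,83,.025),('backR',284,83,.025),('frL',83,385,.015),('frR',296,381,.015),('trFL',108,408,.015),('trFR',280,400,.015),('flL',100,190,.096),('flR',270,183,.096),('flpivL',100,283,.052),('flpivR',262,287,.052),('cheekL',80,275,.06),('cheekR',295,270,.06),
 ('BbL',480,83,.025),('BbR',674,83,.025),('BfL',480,382,.015),('BfR',686,380,.015),('ringA',178,240,.075)]:
    print(nm,P(u,v,z))
c=cam('scene')
def S(u,v,z): return P(u,v,z,(210,175))
for nm,u,v,z in [('backR',405,185,.025),('frR bottom',190,290,0),('backRbot',405,212,0),('ringA',226,100,.075),('trFR',160,262,.018),('flagTopL',213,40,.096),('flagTopR',303,92,.096)]: print(nm,S(u,v,z))
E
```

```text
backL [624.1 343.5  25. ]
backR [626.5 240.8  25. ]
frL [466.2 342.2  15. ]
frR [470.8 230.9  15. ]
trFL [454.5 328.8  15. ]
trFR [460.7 239.   15. ]
flL [560.3 327.7  96. ]
flR [565.7 244.5  96. ]
flpivL [517.5 331.   52. ]
flpivR [517.3 248.7  52. ]
cheekL [520.8 340.4  60. ]
cheekR [525.8 231.9  60. ]
BbL [628.9 137.9  25. ]
BbR [631.3  35.9  25. ]
BfL [472.4 134.5  15. ]
BfR [475.9  26.5  15. ]
ringA [538.4 290.3  75. ]
backR [614.9 225.8  25. ]
frR bottom [477.8 234.3   0. ]
backRbot [626.4 239.7  -0. ]
ringA [538.5 285.8  75. ]
trFR [463.9 240.8  18. ]
flagTopL [553.2 318.6  96. ]
flagTopR [548.6 229.5  96. ]
```

Request:
{"api": "drive_tool", "payload": {
  "steps": [
    {"slide": [29,-26,0],"twist": [0,0,0.115],"grip": 0},
    {"slide": [29,-26,0],"twist": [0,0,0.115],"grip": 0},
    {"slide": [29,-26,0],"twist": [0,0,0.115],"grip": 0},
    {"slide": [29,-26,0],"twist": [0,0,0],"grip": 0},
    {"slide": [29,-26,0],"twist": [0,0,0],"grip": 0}
  ],
  "grip_force": 20
}}

```text
t: 0.72
tool_pos: [0.3081, 0.3961, 0.2187]
eef_rot: [3.141, 0.0, -3.111]
ft_force: [1.2, 0.7, 0.1]
gripper_width: 0.064
grasp_force: 0.0
```

Request:
{"api": "drive_tool", "payload": {
  "steps": [
    {"slide": [29,-26,0],"twist": [0,0,0],"grip": 0},
    {"slide": [29,-26,0],"twist": [0,0,0],"grip": 0},
    {"slide": [29,-26,0],"twist": [0,0,0],"grip": 0},
    {"slide": [29,-26,0],"twist": [0,0,0],"grip": 0},
    {"slide": [0,0,0],"twist": [0,0,0],"grip": 0}
  ]
}}

```text
t: 1.13
tool_pos: [0.4284, 0.2889, 0.2186]
eef_rot: [-3.139, 0.003, -3.118]
ft_force: [0.8, 1.0, 0.1]
gripper_width: 0.0308
grasp_force: 0.0
```

Request:
{"api": "drive_tool", "payload": {
  "steps": [
    {"slide": [-2,-1,-40],"twist": [0,0,0],"grip": 0},
    {"slide": [-2,-1,-40],"twist": [0,0,0],"grip": 0},
    {"slide": [-2,-1,-40],"twist": [0,0,0],"grip": 0},
    {"slide": [-2,0,-40],"twist": [0,0,0],"grip": 0},
    {"slide": [0,0,-20],"twist": [0,0,0],"grip": 0}
  ]
}}

```text
t: 1.55
tool_pos: [0.4119, 0.2892, 0.0346]
eef_rot: [-3.139, -0.006, -3.113]
ft_force: [-0.3, -0.8, 0.5]
gripper_width: 0.0014
grasp_force: 0.0
```

Request:
{"api": "drive_tool", "payload": {
  "steps": [
    {"slide": [0,0,-15],"twist": [0,0,0],"grip": 0},
    {"slide": [0,0,-11],"twist": [0,0,0],"grip": 0},
    {"slide": [0,0,0],"twist": [0,0,0],"grip": 0},
    {"slide": [0,0,0],"twist": [0,0,0],"grip": 0},
    {"slide": [0,0,0],"twist": [0,0,0],"grip": 0}
  ]
}}

```text
t: 1.97
tool_pos: [0.4157, 0.2907, 0.0134]
eef_rot: [3.141, 0.001, -3.113]
ft_force: [-0.1, 0.8, -0.5]
gripper_width: 0.0004
grasp_force: 0.0
```

Request:
{"api": "drive_tool", "payload": {
  "steps": [
    {"slide": [6,-3,0],"twist": [0,0,0],"grip": 0},
    {"slide": [8,-3,0],"twist": [0,0,0],"grip": 0},
    {"slide": [6,0,0],"twist": [0,0,0],"grip": 0},
    {"slide": [5,0,0],"twist": [0,0,0],"grip": 0},
    {"slide": [5,0,0],"twist": [0,0,0],"grip": 0}
  ]
}}

```text
t: 2.38
tool_pos: [0.4465, 0.2843, 0.0131]
eef_rot: [3.141, 0.001, -3.114]
ft_force: [0.1, 0.1, -0.5]
gripper_width: 0.0007
grasp_force: 0.0
```

Request:
{"api": "drive_tool", "payload": {
  "steps": [
    {"slide": [5,0,0],"twist": [0,0,0],"grip": 0},
    {"slide": [5,0,0],"twist": [0,0,0],"grip": 0},
    {"slide": [5,0.5,0],"twist": [0,0,0],"grip": 0},
    {"slide": [5,0.5,0],"twist": [0,0,0],"grip": 0},
    {"slide": [5,0.5,0],"twist": [0,0,0],"grip": 0}
  ]
}}

```text
t: 2.8
tool_pos: [0.4706, 0.2859, 0.0125]
eef_rot: [-3.141, -0.0, -3.113]
ft_force: [-1.6, -0.4, -0.4]
gripper_width: 0.0006
grasp_force: 0.2
```

Request:
{"api": "drive_tool", "payload": {
  "steps": [
    {"slide": [4,0,0],"twist": [0,0,0],"grip": 0},
    {"slide": [3,0,0],"twist": [0,0,0],"grip": 0},
    {"slide": [3,0,0],"twist": [0,0,0],"grip": 0},
    {"slide": [2,0,0],"twist": [0,0,0],"grip": 0},
    {"slide": [0,0,0],"twist": [0,0,0],"grip": 0}
  ]
}}

```text
t: 3.22
tool_pos: [0.4828, 0.2858, 0.0127]
eef_rot: [3.142, 0.0, -3.113]
ft_force: [-0.4, 0.3, 0.4]
gripper_width: 0.0005
grasp_force: 0.0
```

Request:
{"api": "drive_tool", "payload": {
  "steps": [
    {"slide": [2,0,0],"twist": [0,0,0],"grip": 0},
    {"slide": [1.5,0,0],"twist": [0,0,0],"grip": 0},
    {"slide": [1.5,0,0],"twist": [0,0,0],"grip": 0},
    {"slide": [1,0,0],"twist": [0,0,0],"grip": 0},
    {"slide": [1,0,0],"twist": [0,0,0],"grip": 0}
  ]
}}

```text
t: 3.63
tool_pos: [0.4893, 0.2858, 0.0127]
eef_rot: [-3.142, -0.0, -3.113]
ft_force: [-1.0, 0.0, 1.2]
gripper_width: 0.0008
grasp_force: 0.3
```

Request:
{"api": "drive_tool", "payload": {
  "steps": [
    {"slide": [1,0,0],"twist": [0,0,0],"grip": 0},
    {"slide": [1,0,0],"twist": [0,0,0],"grip": 0},
    {"slide": [1,0,0],"twist": [0,0,0],"grip": 0},
    {"slide": [0,0,0],"twist": [0,0,0],"grip": 0},
    {"slide": [0,0,0],"twist": [0,0,0],"grip": 0}
  ]
}}

```text
t: 4.05
tool_pos: [0.4925, 0.2859, 0.0127]
eef_rot: [3.142, 0.0, -3.113]
ft_force: [0.1, 0.1, 0.8]
gripper_width: 0.0006
grasp_force: 0.0
```

Not at the stop yet (no force). I'll continue in 1 mm rows.

Request:
{"api": "drive_tool", "payload": {
  "steps": [
    {"slide": [1,0,0],"twist": [0,0,0],"grip": 0},
    {"slide": [1,0,0],"twist": [0,0,0],"grip": 0},
    {"slide": [0.5,0,0],"twist": [0,0,0],"grip": 0},
    {"slide": [0.5,0,0],"twist": [0,0,0],"grip": 0},
    {"slide": [0,0,0],"twist": [0,0,0],"grip": 0}
  ]
}}

```text
t: 4.47
tool_pos: [0.4929, 0.2856, 0.0124]
eef_rot: [-3.141, -0.005, -3.113]
ft_force: [-7.5, -0.3, 4.2]
gripper_width: 0.0005
grasp_force: 3.4
```

Force has built to 7.5 N with the tool stalled, so the tray is at the stop. One more small nudge, then back off.

Request:
{"api": "drive_tool", "payload": {
  "steps": [
    {"slide": [1.5,0,0],"twist": [0,0,0],"grip": 0},
    {"slide": [0,0,0],"twist": [0,0,0],"grip": 0},
    {"slide": [-3,0,0],"twist": [0,0,0],"grip": 0},
    {"slide": [-5,0,0],"twist": [0,0,0],"grip": 0},
    {"slide": [-10,0,0],"twist": [0,0,0],"grip": 0}
  ]
}}

```text
t: 4.88
tool_pos: [0.48, 0.286, 0.0129]
eef_rot: [3.141, 0.002, -3.113]
ft_force: [-0.2, 0.5, 0.4]
gripper_width: 0.0005
grasp_force: 0.0
```

Request:
{"api": "drive_tool", "payload": {
  "steps": [
    {"slide": [-30,0,0],"twist": [0,0,0],"grip": 0},
    {"slide": [-30,0,0],"twist": [0,0,0],"grip": 0},
    {"slide": [0,0,30],"twist": [0,0,0],"grip": 0},
    {"slide": [0,0,40],"twist": [0,0,0],"grip": 0},
    {"slide": [0,0,40],"twist": [0,0,0],"grip": 0}
  ]
}}

```text
t: 5.3
tool_pos: [0.4166, 0.2854, 0.1229]
eef_rot: [-3.14, -0.003, -3.112]
ft_force: [1.6, -0.0, 0.0]
gripper_width: 0.0006
grasp_force: 0.0
```

Request:
{"api": "drive_tool", "payload": {
  "steps": [
    {"slide": [0,0,40],"twist": [0,0,0],"grip": 0},
    {"slide": [0,0,30],"twist": [0,0,0],"grip": 0},
    {"slide": [0,0,0],"twist": [0,0,0],"grip": 0},
    {"slide": [0,0,0],"twist": [0,0,0],"grip": 0},
    {"slide": [0,0,0],"twist": [0,0,0],"grip": 0}
  ]
}}

```text
t: 5.72
tool_pos: [0.418, 0.2856, 0.1921]
eef_rot: [-3.141, -0.0, -3.113]
ft_force: [0.3, -0.4, 0.1]
gripper_width: 0.0008
grasp_force: 0.0
```

```bash
python3 - <<'E'
from h import *
c=cam('top'); a=c[0][155:235,195:320,::-1]
c2=cam('scene'); b=c2[0][175:255,210:335,::-1]
cv2.imwrite('pics/crop3.png',cv2.resize(np.hstack([a,b]),(800,256),interpolation=cv2.INTER_CUBIC)); print(state()['tool_pos'])
E
```

```text
[0.41758686 0.28535855 0.1909634 ]
```

View pics/crop3.png

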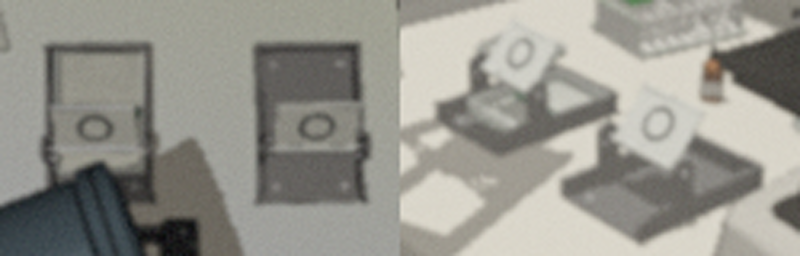

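The tray now fills the channel up to the back stop (left panel, about y=50), and flag A still shows its ring at (95,128). Next I go over the flag and descend behind it.

Request:
{"api": "drive_tool", "payload": {
  "steps": [
    {"slide": [36,1,0],"twist": [0,0,0],"grip": 0},
    {"slide": [36,1,0],"twist": [0,0,0],"grip": 0},
    {"slide": [36,1,0],"twist": [0,0,0],"grip": 0},
    {"slide": [36,1,0],"twist": [0,0,0],"grip": 0},
    {"slide": [36,1,0],"twist": [0,0,0],"grip": 0}
  ]
}}

```text
t: 6.23
tool_pos: [0.5995, 0.2905, 0.1903]
eef_rot: [-3.141, -0.003, -3.113]
ft_force: [-0.6, 0.8, 0.3]
gripper_width: 0.0004
grasp_force: 0.0
```

Request:
{"api": "drive_tool", "payload": {
  "steps": [
    {"slide": [0,0,0],"twist": [0,0,0],"grip": 0},
    {"slide": [0,0,-30],"twist": [0,0,0],"grip": 0},
    {"slide": [0,0,-30],"twist": [0,0,0],"grip": 0},
    {"slide": [0,0,-30],"twist": [0,0,0],"grip": 0},
    {"slide": [0,0,-18],"twist": [0,0,0],"grip": 0}
  ]
}}

```text
t: 6.65
tool_pos: [0.5955, 0.2898, 0.079]
eef_rot: [-3.14, -0.008, -3.113]
ft_force: [-1.2, 0.3, -0.5]
gripper_width: 0.0004
grasp_force: 0.0
```

Request:
{"api": "drive_tool", "payload": {
  "steps": [
    {"slide": [-10,0,2],"twist": [0,0,0],"grip": 0},
    {"slide": [-10,0,0],"twist": [0,0,0],"grip": 0},
    {"slide": [-8,0,0],"twist": [0,0,0],"grip": 0},
    {"slide": [-8,0,0],"twist": [0,0,0],"grip": 0},
    {"slide": [-8,0,0],"twist": [0,0,0],"grip": 0}
  ]
}}

```text
t: 7.07
tool_pos: [0.5544, 0.2911, 0.0877]
eef_rot: [3.141, 0.002, -3.113]
ft_force: [-0.1, 0.1, 0.6]
gripper_width: 0.0004
grasp_force: 0.2
```

Request:
{"api": "drive_tool", "payload": {
  "steps": [
    {"slide": [-6,-0.5,0],"twist": [0,0,0],"grip": 0},
    {"slide": [-6,-0.5,0],"twist": [0,0,0],"grip": 0},
    {"slide": [-5,0,0],"twist": [0,0,0],"grip": 0},
    {"slide": [-5,0,0],"twist": [0,0,0],"grip": 0},
    {"slide": [-5,0,0],"twist": [0,0,0],"grip": 0}
  ]
}}

```text
t: 7.48
tool_pos: [0.5274, 0.2898, 0.0868]
eef_rot: [3.142, 0.0, -3.113]
ft_force: [0.2, 0.5, 0.5]
gripper_width: 0.0004
grasp_force: 0.1
```

Request:
{"api": "drive_tool", "payload": {
  "steps": [
    {"slide": [-5,0,0],"twist": [0,0,0],"grip": 0},
    {"slide": [-5,0,0],"twist": [0,0,0],"grip": 0},
    {"slide": [-5,0,0],"twist": [0,0,0],"grip": 0},
    {"slide": [-5,0,0],"twist": [0,0,0],"grip": 0},
    {"slide": [0,0,0],"twist": [0,0,0],"grip": 0}
  ]
}}

```text
t: 7.9
tool_pos: [0.5065, 0.2899, 0.0866]
eef_rot: [-3.141, -0.001, -3.112]
ft_force: [0.5, -0.1, 0.9]
gripper_width: 0.0002
grasp_force: 0.0
```

Request:
{"api": "drive_tool", "payload": {
  "steps": [
    {"slide": [0,0,0],"twist": [0,0,0],"grip": 0},
    {"slide": [0,0,30],"twist": [0,0,0],"grip": 0},
    {"slide": [0,0,35],"twist": [0,0,0],"grip": 0},
    {"slide": [0,0,35],"twist": [0,0,0],"grip": 0},
    {"slide": [0,0,0],"twist": [0,0,0],"grip": 0}
  ]
}}

```text
t: 8.32
tool_pos: [0.5119, 0.2912, 0.1943]
eef_rot: [3.138, 0.012, -3.113]
ft_force: [0.7, 1.2, 0.8]
gripper_width: 0.001
grasp_force: 0.0
```

```bash
python3 - <<'E'
from h import *
b=cam('scene')[0][160:260,190:345,::-1]
cv2.imwrite('pics/crop4.png',cv2.resize(b,(775,500),interpolation=cv2.INTER_CUBIC)); print(state()['tool_pos'])
E
```

```text
[0.51072951 0.29077816 0.19122068]
```

View pics/crop4.png

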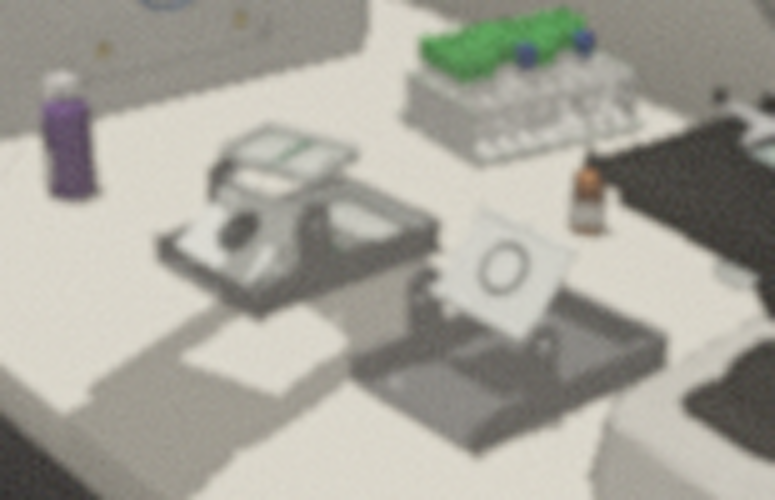

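Flag A now hangs forward over the mouth with its solid disc showing at (238,230). Flag B is unchanged, with its ring at (503,268). I'll retreat and confirm the tray is still home.

Request:
{"api": "drive_tool", "payload": {
  "steps": [
    {"slide": [-30,25,5],"twist": [0,0,0],"grip": 0},
    {"slide": [-30,25,5],"twist": [0,0,0],"grip": 0},
    {"slide": [-30,25,0],"twist": [0,0,0],"grip": 0},
    {"slide": [-30,25,0],"twist": [0,0,0],"grip": 0},
    {"slide": [-30,25,0],"twist": [0,0,0],"grip": 0}
  ]
}}

```text
t: 8.78
tool_pos: [0.3562, 0.4153, 0.1956]
eef_rot: [-3.141, -0.001, -3.114]
ft_force: [0.7, 0.4, -0.1]
gripper_width: 0.0004
grasp_force: 0.0
```

Request:
{"api": "drive_tool", "payload": {
  "steps": [
    {"slide": [-30,25,0],"twist": [0,0,0],"grip": 0},
    {"slide": [-30,25,0],"twist": [0,0,0],"grip": 0},
    {"slide": [0,0,0],"twist": [0,0,0],"grip": 0},
    {"slide": [0,0,0],"twist": [0,0,0],"grip": 0},
    {"slide": [0,0,0],"twist": [0,0,0],"grip": 0}
  ]
}}

```text
t: 9.2
tool_pos: [0.2978, 0.4645, 0.1958]
eef_rot: [-3.14, -0.0, -3.112]
ft_force: [-0.7, -0.8, -0.2]
gripper_width: 0.0003
grasp_force: 0.0
```

```bash
python3 - <<'E'
from h import *
b=cam('top')[0][130:235,150:320,::-1]
cv2.imwrite('pics/crop5.png',cv2.resize(b,(800,494),interpolation=cv2.INTER_CUBIC)); print(state()['tool_pos'])
E
```

```text
[0.2984263  0.46415545 0.19596308]
```

View pics/crop5.png

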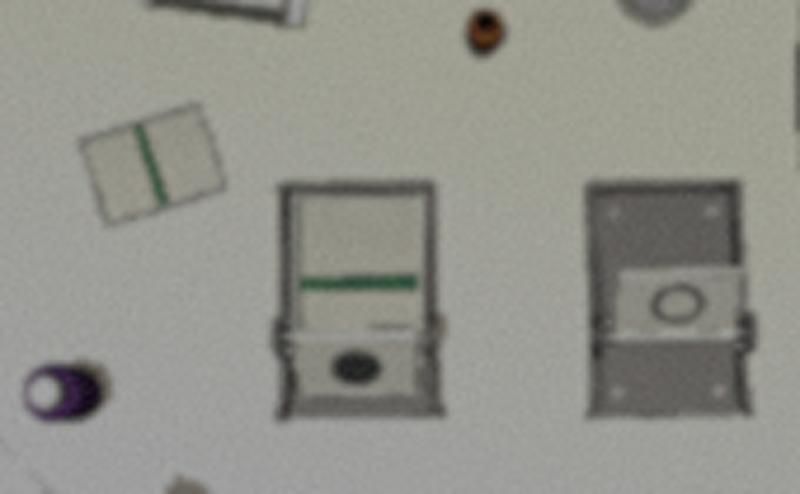

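The tray is against the back stop (y≈192), the disc shows at (355,368), and everything else is undisturbed.

```bash
python3 -c "
from bench import order; print(order.finish_job())"
```

```text
the job is handed in; nothing more can be done
None
```

I pushed the tray home against the back stop, turned dock A's flag over so its solid disc shows, left the bystanders and dock B's flag as they were, and handed the job in at about 9 s.

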